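Hang a tape-roll carrier in the bench rail

ROBOT

A 6-joint arm with a two-finger parallel gripper is mounted at the origin on the work surface; the furniture and walls round the work are solid. World frame = base frame: x ahead of the robot, y to its left, z up, the work surface at z = 0. Lengths are in mm, angles in rad, forces in N, time in s.
With the tool pointing down it reaches from about 300 to 850 mm from the base axis. Payload 4.2 kg.
Tool frame: the origin (TCP) lies midway between the tips of the shut fingers; the grasp point (between the pads) lies 19 mm behind it; z points along the fingers, y is the line along which they close (so a half turn about z gives the same grasp; the last joint's range is limited). The gripper opens to 91 mm and grips with 3 to 60 N. Pads are 32 mm wide; open, the fingers measure 118 mm over their backs; the gripper's body (76 mm by 178 mm) begins 60 mm behind the grasp point.
Start: joints at [-1.29, 0.32, 1.565, -0, 1.257, -0.02], TCP at [170.367, -549.2, 189.076] pointing down, gripper open.
Joint ranges: [-3.11, 3.11], [-0.84, 2.01], [0.21, 2.61], [-1.34, 4.49], [0.05, 2.63], [-2.56, 2.56]. Speed limits (rad/s): [2.57, 2.57, 3.14, 3.14, 3.14, 3.14].

INTERFACE

Orientations are given as a 3x3 rotation matrix whose columns are the frame's x, y, z axes.
In Python, from station import * gives the robot as it stands. The module is installed in compiled form; this text tells all that it offers.
- The arm moves only by the tool send_rows, never from a script. Its argument "rows" is a list of rows, each a list of 3 entries, a list of its own where there are three numbers: the opening, from -1 (shut) to 1 (fully open), then the shift along the tool's x, y, z in cm, then the turn, a rotation vector about the tool's x, y, z in degrees. A call has 1 to 12 rows; each row is the pose to reach, as a shift and turn from the pose commanded when the call began, along the tool's axes at that moment; what a row does not reach only later rows make up. A row lasts 1/12 s, in which the tool goes at most 41.7 mm and 7.16 degrees, less where a joint would pass 70% of its speed; a pose out of reach is approached as far as the arm can. A call with a gripper value outside its range is refused whole. The fingers move at their own pace and stop on an object; "squeeze" is the grip in N (left out, the last holds). Time passes only in rows, so rows that repeat a pose let the fingers close. It gives the time, the measured TCP pose, the force, the opening and the grip force at its end, in the units of the state.
- observe(): the state, without advancing time (a new reading comes with each control period).
- grab_frame(name): name is "side" or "top" or "wrist"; returns a dict with "pixels" (384x512x3 uint8, red, green, blue), "range_z" (384x512 float32, mm along the optical axis (not along the pixel's ray), 0 where there is no reading), "vfov" (degrees; the focal length in pixels is half the picture's height over the tangent of half this angle, whatever the lens; pixels are square), "cx", "cy" (the principal point, pixels), "R" (3x3) and "t" (3): a world point X has camera coordinates R X + t. Camera axes: x right, y down, z forward; pixel columns grow to the right and rows downward; lengths in mm; the calibration is good to about 2 mm. A picture is of the moment at which its call begins.
- job_done(): hands the job in; it is judged then, once.
The state is a dict: "time": time; "joint_positions": joint angles; "qd": joint speeds; "joint_torque": joint torques, N m; "tcp_pos": TCP position; "eef_rot": TCP orientation; "contact_force": force on the tool from outside, world axes, zero at the start; "wrist_torque": the same for the moment, N m; "width": opening from 0.0 (shut) to 1.0 (fully open); "gripper_force": force on a finger pad.
Only numpy, scipy, OpenCV 4.12 (cv2) and the standard library are available. Lean on these libraries where they do the work, as an engineer would, in place of code of your own. Each camera call takes 0.05 s, during which the arm holds its last target. There are 200 camera calls.

TASK

One of the two tape-roll carriers still stands on the bench. Pick it up, thread its white glide into the open end of the aluminium rail and slide it along until it snaps into the roller catch inside and comes up firm, then let go so that it hangs there by itself like the one already parked at the far end. Push gently: the catch is held by one small clamp screw and must not be rammed. Leave the tape roll, the label roll and the label bundle that lie about it where they are.

Things in the scene. Friction and masses are not known exactly. Their poses are not given: they have to be found in the camera images.
- carrier: Steel fork with a roll of clear tape, 92 high, stands on its foot; 0.15 kg. Origin: centre of the foot's underside. +x points from roll to glide, +y is the way it goes into the rail (y level, along the rail). Grip from above across the cheeks: 32 wide in y, x -18 to 43, z 24 to 78; good point (6, 0, 60). Roll reaches to x -43, z 92. Hung in the rail its foot is 50 above the bench.
- glide (a point): On the carrier: centre of its white nylon glide, at (59, 0, 42) in the carrier's frame. Block 12.5 deep (x), 30.5 high (z), y -30 to 26, ends tapered 2.5 mm; ahead of it a tongue, 7 high, ends at y 58 and carries an arrowhead 17 high that snaps between the catch's rollers. A neck 30 long (y), 8 high joins it to the fork through the slot. Slides freely: under 3 N until the rollers.
- rail: Fixed aluminium C-rail, 440 long, on two steel feet, turned up to 0.2 rad. Origin: on the bench under the channel's middle. +y runs from the open end (robot's right) to the black end cap; the slot, 14 high, looks to -x (the robot). Channel inside 14 deep (x), 32 high, its centre line 92 above the bench; rail top at 111. A second carrier is parked in it, fixed, at y 150.
- rail_mouth (a point): Centre of the channel's open end, at (0, -220, 92) in the rail's frame; the glide enters here along the rail's +y, with the carrier's axes parallel to the rail's.
- buffer (a joint): Sprung plunger (m pressed, 0 to 0.007) of the catch in the rail, clamped where a round screw head shows in the slot: a new place each time, plunger tip 180 to 250 mm in from the mouth, not measured: feel for it. The tongue needs 6 to 11 N to pass two sprung rollers, is then drawn in 5 to 9 mm and comes up hard; pushed with 15 N it is home. Let go, it stays caught and reads about 0.0037.
- spare_tape_1: Bystander: roll of brown tape lying flat, 91 across, 25 high, before the rail. Origin: centre of the underside.
- label_bundle_1: Bystander: banded bundle of labels, 48 x 72 x 17, before the rail. Origin: centre of the underside.
- label_roll: Bystander: roll of blank labels standing on its face, 68 across, 39 high, beyond the standing carrier. Origin: centre of the underside.

How it is judged (in metres and radians):
On the way:
1. the carrier's glide block is inside the channel, entered from the open end (y of glide in the frame of rail between -0.19 and -0.09 m and x of glide in the frame of rail between -0.003 and 0.003 m and z of glide in the frame of rail between 0.088 and 0.096 m), for 0.1 s.
At the end, for the whole second after the job is handed in: The carrier hangs by itself in the rail, caught and at rest (under 10 mm/s), leaning less than 0.15 rad, its tongue past the rollers and holding the plunger pressed by at least 2.5 mm, its glide inside the channel (value of joint buffer above 0.0025 m and z of glide in the frame of rail between 0.087 and 0.096 m and horizontal distance between glide and rail below 0.16 m and angle between carrier's own z axis and vertical below 0.15 rad and linear speed of carrier below 0.01 m/s); the robot touches nothing.
It fails at once if the carrier is forced: it presses on the rail and what is in it with over 35 N in all (contact force between carrier and rail above 35 N).
It fails at once if a bystander (roll of brown tape, label bundle or label roll) is shifted by over 25 mm (distance of any of spare_tape_1, label_bundle_1, label_roll from where it was at the start of the episode above 0.025 m).
It also fails if it takes over 64 s, if anything falls off the work surface, if the arm or the gripper's body presses on something with over 40 N, if the wrist force passes 120 N, or if a joint passes its speed limit or range.

## Working session

There is one attempt and no reset: what is moved stays moved. The work goes in short steps, Python scripts to look and compute and a tool call to move; the robot and the scene stay as the last step left them, time stands still between calls to the robot, and variables do not carry over. Pictures are saved under pics/ and viewed, at most 10 in all, crops included, and the job is handed in when it is done.

Besides the shell and the picture viewer there is one more tool, called by a JSON object that holds its "op" and its "data", one argument or row to a line. send_rows: Moves the arm, as the interface text tells. Its arguments: {"type":"object","properties":{"rows":{"type":"array"},"squeeze":{"type":"number"}},"required":["rows"]}

```bash
mkdir -p pics; cat > h.py <<'E'
from station import *
import numpy as np, cv2
def grab(n):
    f=grab_frame(n); f['f']=f['pixels'].shape[0]/2/np.tan(np.radians(f['vfov'])/2); return f
def cloud(f):
    z=f['range_z']; v,u=np.mgrid[:z.shape[0],:z.shape[1]]
    c=np.stack([(u-f['cx'])/f['f']*z,(v-f['cy'])/f['f']*z,z],-1)
    return (c-f['t'])@f['R']
def save(f,n): cv2.imwrite('pics/'+n,f['pixels'][...,::-1])
E
python3 - <<'E'
from h import *
a=[]
for n in('top','side'):
    f=grab(n); np.savez(n+'0.npz',**f); a.append(f['pixels']); print(n,f['f'],f['R'].round(3).tolist(),f['t'].round(1))
    save(f,n+'0.png')
s=observe(); print(s['tcp_pos'],s['eef_rot'],s['contact_force'],s['time'])
E
```

```text
top 435.3670375517907 [[-0.027, -1.0, -0.003], [-0.987, 0.027, -0.161], [0.161, -0.001, -0.987]] [-145.6  557.1 1125.7]
side 480.7969601720142 [[-0.881, -0.473, 0.023], [-0.309, 0.537, -0.785], [0.359, -0.698, -0.619]] [404.6 301.1 880.8]
[ 170.22515834 -548.70162914  188.31691313] [[ 9.55103048e-01  2.96273436e-01 -4.67398707e-04]
 [ 2.96273805e-01 -9.55101841e-01  1.51866470e-03]
 [ 3.52664347e-06 -1.58895928e-03 -9.99998738e-01]] [-0.16204515 -0.19639777  0.00887694] 0.1
```

View pics/top0.png

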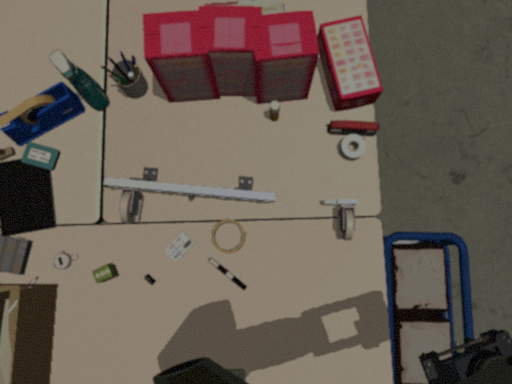

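View pics/side0.png

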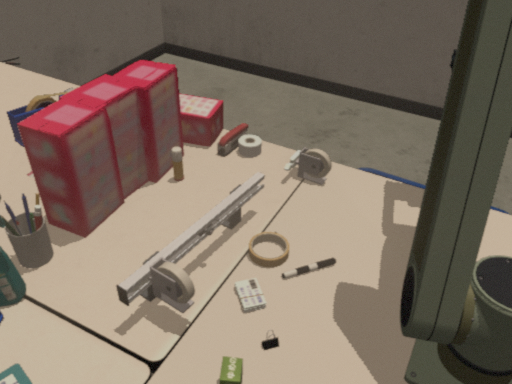

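The top view shows the rail from (105,183) to its open end at (274,197). The standing carrier has its roll at (346,222) and its glide at (340,202). The brown tape is at (229,235), the labels at (178,247) and the label roll at (352,147). Next I measure the rail and carrier from depth.

```bash
python3 - <<'E'
from h import *
F={n:dict(np.load(n+'0.npz')) for n in('top','side')}
f=F['top'];P=cloud(f)
def sub(u0,u1,v0,v1,z0,z1):
    p=P[v0:v1,u0:u1].reshape(-1,3); return p[(p[:,2]>z0)&(p[:,2]<z1)]
print('bench',np.median(P[280:300,150:300,2]))
r=sub(98,285,172,210,102,120)
print(len(r),np.median(r[:,2]))
m=cv2.fitLine(r[:,:2].astype(np.float32),cv2.DIST_HUBER,0,.01,.01).ravel();d=m[:2]*np.sign(m[1]);c=m[2:]
s=(r[:,:2]-c)@d; n=np.array([d[1],-d[0]]);w=(r[:,:2]-c)@n
print('rail yaw',np.arctan2(-d[0],d[1]),'ends',s.min(),s.max(),'w',np.percentile(w,[2,98]),c)
print('mouth',c+d*s.min(),'cap',c+d*s.max())
k=sub(318,362,192,245,15,120)
for z in range(15,110,8):
    q=k[(k[:,2]>=z)&(k[:,2]<z+8)]
    if len(q):print(z,len(q),q[:,:2].min(0).round(1),q[:,:2].max(0).round(1),np.median(q[:,:2],0).round(1))
g=k[(k[:,2]>38)&(k[:,2]<68)&(k[:,0]>np.percentile(k[:,0],60))]
print(cv2.minAreaRect(g[:,:2].astype(np.float32)))
kk=k[k[:,2]>70];print('roll',cv2.minAreaRect(kk[:,:2].astype(np.float32)))
np.save('P.npy',P)
for n,a,z in (('top',(318,365,190,245),0),):
    x=f['pixels'][a[2]:a[3],a[0]:a[1]];A=cv2.resize(x,None,fx=8,fy=8,interpolation=2)
s=F['side']['pixels'][130:200,270:345];B=cv2.resize(s,(440,440*70//75));
A=cv2.resize(A,(352,410));B=cv2.resize(B,(440,410));cv2.imwrite('pics/c.png',np.hstack([A,B])[...,::-1])
E
```

```text
bench 0.14007071268823235
1564 111.14414638900936
rail yaw -0.11690004 ends -221.78416671801693 221.09227893011231 w [-36.19566155  13.06815143] [565.47      28.236595]
mouth [ 539.60240197 -192.03388801] cap [591.25684182 247.81991268]
15 9 [ 447.2 -372.1] [ 513.  -366.5] [ 502.  -367.2]
23 10 [ 444.  -371.3] [ 495.  -365.1] [ 466.7 -366.2]
31 27 [ 435.4 -405.4] [ 524.9 -363. ] [ 486.7 -366.9]
39 62 [ 429.3 -407.5] [ 537.1 -326.6] [ 526.3 -358.5]
47 93 [ 428.4 -413.3] [ 537.  -328.8] [ 524.9 -365.7]
55 102 [ 428.1 -412.6] [ 534.8 -359.4] [ 528.  -384.5]
63 53 [ 430.3 -395.5] [ 511.5 -364.9] [ 480.4 -371.9]
71 128 [ 432.4 -399.8] [ 513.3 -365.2] [ 482.6 -379.9]
79 102 [ 437.3 -398.5] [ 512.7 -365.3] [ 479.8 -380.8]
87 101 [ 447.  -389.6] [ 490.6 -372.4] [ 469.2 -380.2]
95 1 [ 476.5 -388. ] [ 476.5 -388. ] [ 476.5 -388. ]
((519.7764892578125, -369.22308349609375), (86.90616607666016, 32.571224212646484), 86.47144317626953)
roll ((472.5635070800781, -381.57415771484375), (32.540977478027344, 80.20349884033203), 87.05537414550781)
```

View pics/c.png

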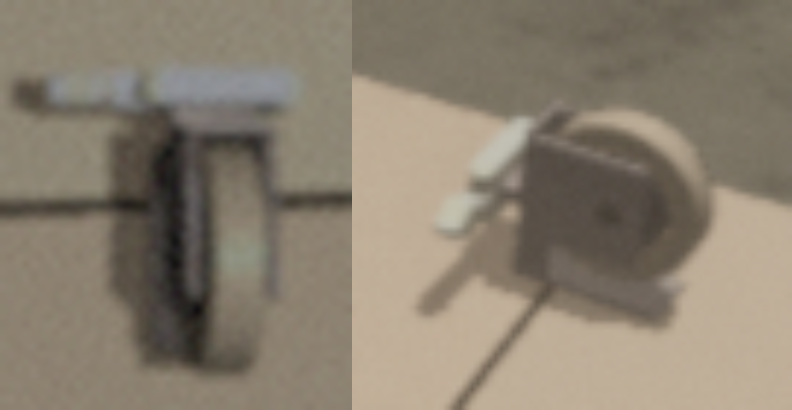

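```bash
cat >> h.py <<'E'
from scipy.spatial.transform import Rotation as Ro
def Rdown(yaw):
    c,s=np.cos(yaw),np.sin(yaw); return np.array([[c,s,0],[s,-c,0],[0,0,-1.]])
def go(p,yaw):
    s=observe(); R=np.array(s['eef_rot']); d=R.T@(np.array(p)-s['tcp_pos'])/10
    print('t',s['time'],'tcp',np.round(s['tcp_pos'],1),'F',np.round(s['contact_force'],1),'w',s['width'],s['gripper_force'])
    print('shift cm',d.round(3),'turn',Ro.from_matrix(R.T@Rdown(yaw)).as_rotvec(True).round(2))
E
python3 - <<'E'
from h import *
P=np.load('P.npy')
r=P[172:212,98:285].reshape(-1,3); r=r[(abs(r[:,2]-111)<2.5)]
for i in range(3):
    m=cv2.fitLine(r[:,:2].astype(np.float32),cv2.DIST_HUBER,0,.01,.01).ravel();d=m[:2]*np.sign(m[1]);c=m[2:]
    n=np.array([d[1],-d[0]]);w=(r[:,:2]-c)@n;r=r[abs(w-np.median(w))<14]
s=(r[:,:2]-c)@d;w=(r[:,:2]-c)@n
print('yaw',np.arctan2(-d[0],d[1]),np.percentile(w,[1,50,99]),s.min(),s.max(),c+d*s.min(),c+d*s.max(),len(r))
go((478,-382,190),-.055)
E
```

```text
yaw -0.12122209 [-1.00553659e+01 -8.61223947e-03  1.26605973e+01] -219.94265373659147 222.2848813755205 [ 539.30531833 -191.29911695] [592.78187162 247.68317356] 1110
t 0.1 tcp [ 170.2 -548.7  188.3] F [-0.2 -0.2  0. ] w 0.998166118952649 0.0
shift cm [34.335 -6.803 -0.157] turn [-9.000e-02  2.000e-02  2.039e+01]
```

{"op": "send_rows", "data": {
  "rows": [
    [1,[3,-0.6,0],[0,0,2]],
    [1,[6.5,-1.3,0],[0,0,4]],
    [1,[10,-2,0],[0,0,6]],
    [1,[13.5,-2.7,0],[0,0,8]],
    [1,[17,-3.4,0],[0,0,10.4]],
    [1,[20.5,-4.1,0],[0,0,12.4]],
    [1,[24,-4.8,0],[0,0,14.4]],
    [1,[27.5,-5.5,0],[0,0,16.4]],
    [1,[31,-6.2,0],[0,0,18.4]],
    [1,[33.3,-6.6,0],[0,0,20]],
    [1,[34.3,-6.8,0],[0,0,20.4]],
    [1,[34.3,-6.8,0],[0,0,20.4]]
  ]
}}

```text
time: 1.1
tcp_pos: [479.2, -381.4, 188.3]
eef_rot: [[0.999, -0.052, -0.001], [-0.052, -0.999, 0.001], [-0.001, -0.001, -1.0]]
contact_force: [-0.8, 0.2, -0.2]
width: 1.003
gripper_force: 0.0
```

```bash
python3 - <<'E'
from h import *
f=grab('wrist');save(f,'w1.png');np.savez('w1.npz',**f);P=cloud(f)
go((478,-382,41),-.055)
z=P[...,2];m=(f['range_z']>0)
for lo,hi in((94,125),(74,91),(66,80),(52,62),(2,14)):
    q=P[m&(z>lo)&(z<hi)&(abs(P[...,0]-490)<80)&(P[...,1]>-430)&(P[...,1]<-310)]
    if len(q)>20: print(lo,hi,len(q),q.min(0).round(1),q.max(0).round(1),[np.round(x,1) for x in cv2.minAreaRect(q[:,:2].astype(np.float32))])
E
```

```text
t 1.15 tcp [ 477.6 -382.4  188.5] F [ 0.4 -0.5 -0.4] w 1.0032796430629087 0.0
shift cm [ 0.058 -0.037 14.748] turn [-0.    0.09  0.11]
74 91 1170 [ 437.3 -396.9   74. ] [ 516.6 -363.2   91. ] [array([ 476.7, -379.9]), array([31.6, 78.6]), np.float64(87.4)]
66 80 716 [ 433.8 -396.9   66.1] [ 516.6 -363.2   80. ] [array([ 475.1, -379.8]), array([31.6, 81.9]), np.float64(87.4)]
52 62 505 [ 458.1 -412.    52.1] [ 538.5 -357.3   61.8] [array([ 497.4, -382.9]), array([54.5, 79.9]), np.float64(87.1)]
2 14 62 [ 435.9 -426.9    2. ] [ 563.7 -312.3   10.5] [array([ 501.7, -368.7]), array([111.9, 127.9]), np.float64(88.0)]
```

View pics/w1.png

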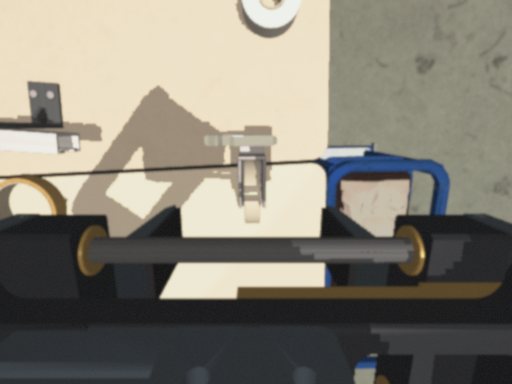

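The wrist view shows the carrier between the fingers, with its roll at (251,180), glide at (240,140) and the rail mouth at (75,143). Next I descend and close.

{"op": "send_rows", "data": {
  "rows": [
    [1,[0,-0.1,2],[0,0,0]],
    [1,[0,-0.1,5],[0,0,0]],
    [1,[0,-0.1,8],[0,0,0]],
    [1,[0,-0.1,11],[0,0,0]],
    [1,[0,-0.1,13],[0,0,0]],
    [1,[0,-0.1,14.2],[0,0,0]],
    [1,[0,-0.1,14.7],[0,0,0]],
    [1,[0,-0.1,14.7],[0,0,0]]
  ],
  "squeeze": 12
}}

```text
time: 1.82
tcp_pos: [475.7, -382.1, 41.0]
eef_rot: [[0.998, -0.057, -0.003], [-0.057, -0.998, 0.001], [-0.003, -0.001, -1.0]]
contact_force: [-1.0, 0.3, 0.4]
width: 1.0
gripper_force: 0.0
```

{"op": "send_rows", "data": {
  "rows": [
    [-1,[0,0,0],[0,0,0]],
    [-1,[0,0,0],[0,0,0]],
    [-1,[0,0,0],[0,0,0]],
    [-1,[0,0,0],[0,0,0]],
    [-1,[0,0,0],[0,0,0]],
    [-1,[0,0,0],[0,0,0]],
    [-1,[0,0,0],[0,0,0]],
    [-1,[0,0,0],[0,0,0]],
    [-1,[0,0,0],[0,0,0]],
    [-1,[0,0,0],[0,0,0]]
  ],
  "squeeze": 12
}}

```text
time: 2.65
tcp_pos: [477.9, -381.6, 42.1]
eef_rot: [[0.998, -0.055, -0.0], [-0.055, -0.998, -0.0], [-0.0, 0.0, -1.0]]
contact_force: [-0.1, 0.9, 0.9]
width: 0.351
gripper_force: 12.0
```

```bash
python3 -c "
from h import *
go((478,-381,91),-.12)"
```

```text
t 2.65 tcp [ 477.9 -381.6   42.1] F [-0.1  0.9  0.9] w 0.3514111951580888 11.965308040380478
shift cm [ 0.008 -0.062 -4.893] turn [0.01 0.   3.72]
```

{"op": "send_rows", "data": {
  "rows": [
    [-1,[0,0,-0.3],[0,0,0]],
    [-1,[0,0,-1.2],[0,0,0]],
    [-1,[0,0,-2.5],[0,0,0]],
    [-1,[0,0,-4],[0,0,0]],
    [-1,[0,0,-5],[0,0,0.5]],
    [-1,[-0.1,-1.5,-5],[0,0,1]],
    [-1,[-0.3,-4,-5],[0,0,2]],
    [-1,[-0.5,-7,-5],[0,0,3]],
    [-1,[-0.6,-9.5,-5],[0,0,3.7]],
    [-1,[-0.7,-11,-5],[0,0,3.7]],
    [-1,[-0.7,-11.7,-5],[0,0,3.7]],
    [-1,[-0.7,-11.7,-5],[0,0,3.7]]
  ],
  "squeeze": 25
}}

```text
time: 3.65
tcp_pos: [477.6, -263.6, 92.5]
eef_rot: [[0.993, -0.118, 0.0], [-0.118, -0.993, -0.0], [0.001, 0.0, -1.0]]
contact_force: [0.3, 0.3, -2.1]
width: 0.348
gripper_force: 25.0
```

```bash
python3 - <<'E'
from h import *
ims=[]
for n in('wrist','side','top'):
    f=grab(n);np.savez(n+'2.npz',**f);ims.append(f['pixels'])
go((477,-264.6,92),-.12)
cv2.imwrite('pics/s2.png',np.hstack([ims[0][60:260],cv2.resize(ims[1][120:270,200:350],(200,200),interpolation=2)])[...,::-1])
E
```

```text
t 3.8 tcp [ 477.8 -265.6   92.3] F [ 0.4  0.6 -1.4] w 0.35187000869253 24.956686198711395
shift cm [-0.096 -0.091  0.026] turn [ 0.06 -0.05 -0.01]
```

View pics/s2.png

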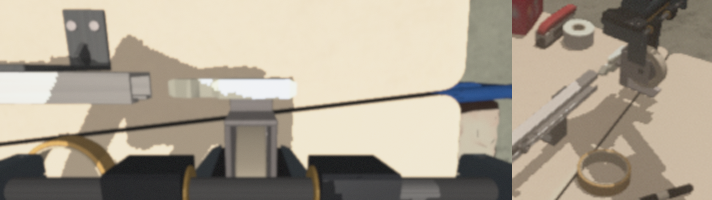

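The wrist view shows the rail end at (150,147 full frame), the tongue tip at (168,147) and the glide block at u 230–295. I measure the offset between them in the same frame.

```bash
python3 - <<'E'
from h import *
yaw=-.12; ex=np.array([np.cos(yaw),np.sin(yaw)]);ey=np.array([-ex[1],ex[0]])
for n in('wrist2','top2'):
    f=dict(np.load(n+'.npz'));P=cloud(f);P=P[f['range_z']>0]
    q=P[:,:2]-[539,-191.5];X=q@ex;Y=q@ey;Z=P[:,2];ok=(abs(X)<22)
    print(n)
    def st(nm,m):
        if m.sum()<15:return
        x,y,z=X[m],Y[m],Z[m];b=np.arange(np.floor(y.min()/8)*8,y.max(),8)
        lo,hi=[],[];yc=[]
        for a in b:
            k=(y>=a)&(y<a+8)
            if k.sum()>6:lo.append(np.percentile(x[k],3));hi.append(np.percentile(x[k],97));yc.append(a+4)
        print(nm,m.sum(),'y',y.min().round(1),y.max().round(1),'z',np.median(z).round(1));print(' yc',yc);print(' lo',np.round(lo,1));print(' hi',np.round(hi,1))
    st('rail',ok&(Z>106)&(Z<116)&(Y>-6)&(Y<130))
    st('block',ok&(Z>98)&(Z<114)&(Y<-22)&(Y>-130))
    st('tongue',ok&(Z>84)&(Z<103)&(Y<-15)&(Y>-60))
E
```

```text
wrist2
rail 4381 y 0.4 86.4 z 110.7
 yc [np.float64(4.0), np.float64(12.0), np.float64(20.0), np.float64(28.0), np.float64(36.0), np.float64(44.0), np.float64(52.0), np.float64(60.0), np.float64(68.0), np.float64(76.0), np.float64(84.0)]
 lo [-7.6 -8.  -7.6 -7.7 -8.1 -7.7 -7.5 -7.2 -7.  -7.  -7.5]
 hi [11.2 11.5 11.1 11.3 11.4 10.8 11.4 11.4 15.7 15.7 12. ]
block 2019 y -106.5 -27.2 z 107.4
 yc [np.float64(-108.0), np.float64(-100.0), np.float64(-92.0), np.float64(-84.0), np.float64(-76.0), np.float64(-68.0), np.float64(-60.0), np.float64(-52.0), np.float64(-36.0), np.float64(-28.0)]
 lo [ -2.6  -4.4 -14.8 -14.9 -14.9 -15.  -15.   -4.1  -5.   -4.7]
 hi [5.3 7.2 7.2 7.2 7.2 7.1 7.1 6.  6.8 6.7]
tongue 842 y -59.3 -18.4 z 96.3
 yc [np.float64(-52.0), np.float64(-44.0), np.float64(-36.0), np.float64(-28.0), np.float64(-20.0)]
 lo [-5.  -5.  -4.9 -4.7 -4.5]
 hi [7.3 7.2 7.1 7.1 6.6]
top2
rail 416 y 1.1 129.7 z 111.1
 yc [np.float64(12.0), np.float64(20.0), np.float64(28.0), np.float64(36.0), np.float64(44.0), np.float64(52.0), np.float64(60.0), np.float64(68.0), np.float64(76.0), np.float64(84.0), np.float64(92.0), np.float64(100.0), np.float64(108.0), np.float64(116.0), np.float64(124.0)]
 lo [-9.2 -9.5 -8.1 -8.5 -9.4 -9.  -8.5 -9.2 -9.3 -9.6 -8.7 -9.5 -9.3 -8.7
 -9. ]
 hi [ 9.3  8.2 10.   9.5  9.2  8.8 10.  13.8 13.2 14.7 14.5 13.7 10.3  9.5
  9.1]
```

{"op": "send_rows", "data": {
  "rows": [
    [-1,[0.04,-0.5,0.02],[0,0,0]],
    [-1,[0.07,-1.2,0.02],[0,0,0]],
    [-1,[0.07,-2,0.02],[0,0,0]],
    [-1,[0.07,-2.8,0.02],[0,0,0]],
    [-1,[0.07,-3.6,0.02],[0,0,0]],
    [-1,[0.07,-4.2,0.02],[0,0,0]],
    [-1,[0.07,-4.5,0.02],[0,0,0]],
    [-1,[0.07,-4.5,0.02],[0,0,0]]
  ]
}}

```text
time: 4.47
tcp_pos: [483.5, -219.0, 91.9]
eef_rot: [[0.993, -0.118, 0.0], [-0.118, -0.993, -0.0], [0.0, 0.0, -1.0]]
contact_force: [0.4, 0.8, -1.5]
width: 0.351
gripper_force: 25.0
```

{"op": "send_rows", "data": {
  "rows": [
    [-1,[0,-0.15,0],[0,0,0]],
    [-1,[0,-0.3,0],[0,0,0]],
    [-1,[0,-0.45,0],[0,0,0]],
    [-1,[0,-0.6,0],[0,0,0]],
    [-1,[0,-0.7,0],[0,0,0]],
    [-1,[0,-0.7,0],[0,0,0]]
  ]
}}

```text
time: 4.97
tcp_pos: [484.2, -212.8, 91.8]
eef_rot: [[0.993, -0.12, -0.0], [-0.12, -0.993, -0.0], [-0.0, 0.0, -1.0]]
contact_force: [0.3, 0.5, -1.3]
width: 0.345
gripper_force: 25.0
```

{"op": "send_rows", "data": {
  "rows": [
    [-1,[0,-0.15,0],[0,0,0]],
    [-1,[0,-0.3,0],[0,0,0]],
    [-1,[0,-0.5,0],[0,0,0]],
    [-1,[0,-0.7,0],[0,0,0]],
    [-1,[0,-0.8,0],[0,0,0]],
    [-1,[0,-0.8,0],[0,0,0]]
  ]
}}

```text
time: 5.47
tcp_pos: [485.2, -204.7, 91.9]
eef_rot: [[0.993, -0.119, -0.0], [-0.119, -0.993, -0.0], [-0.0, 0.0, -1.0]]
contact_force: [-0.6, 0.3, -1.2]
width: 0.348
gripper_force: 25.0
```

{"op": "send_rows", "data": {
  "rows": [
    [-1,[0,-0.2,0],[0,0,0]],
    [-1,[0,-0.5,0],[0,0,0]],
    [-1,[0,-0.8,0],[0,0,0]],
    [-1,[0,-1.1,0],[0,0,0]],
    [-1,[0,-1.4,0],[0,0,0]],
    [-1,[0,-1.5,0],[0,0,0]],
    [-1,[0,-1.5,0],[0,0,0]]
  ]
}}

```text
time: 6.05
tcp_pos: [487.0, -189.7, 91.9]
eef_rot: [[0.993, -0.119, -0.0], [-0.119, -0.993, -0.0], [-0.0, 0.0, -1.0]]
contact_force: [0.2, 0.4, -1.2]
width: 0.349
gripper_force: 25.0
```

```bash
python3 - <<'E'
from h import *
f=grab('wrist');g=grab('side')
cv2.imwrite('pics/s3.png',np.hstack([f['pixels'][60:260],cv2.resize(g['pixels'][120:220,220:320],(200,200),interpolation=2)])[...,::-1])
P=cloud(f);P=P[f['range_z']>0];yaw=-.12; ex=np.array([np.cos(yaw),np.sin(yaw)]);ey=np.array([-ex[1],ex[0]])
q=P[:,:2]-[539,-191.5];X=q@ex;Y=q@ey;Z=P[:,2]
for a in range(-40,120,10):
    m=(Y>a)&(Y<a+10)&(Z>98)&(Z<116)&(abs(X)<13)
    if m.sum()>10:print(a,m.sum(),np.percentile(X[m],[3,97]).round(1),np.median(Z[m]).round(1))
E
```

```text
-40 36 [-2.1  5.7] 105.4
-30 274 [-3.8  7.7] 106.9
-20 292 [-3.8  7.7] 107.1
-10 285 [-3.9  7.7] 106.9
0 491 [-7.5 11. ] 110.7
10 499 [-7.5 11.5] 110.9
20 499 [-7.9 11.5] 110.8
30 492 [-7.6 11.1] 110.7
40 502 [-7.9 11.5] 110.8
50 494 [-7.6 11.5] 110.8
60 527 [-7.6 12.2] 110.7
70 536 [-7.5 12.2] 110.8
80 532 [-7.5 12.2] 110.8
90 528 [-7.6 12.3] 110.8
100 506 [-7.4 11.5] 110.8
110 477 [-7.2 11.5] 110.7
```

View pics/s3.png

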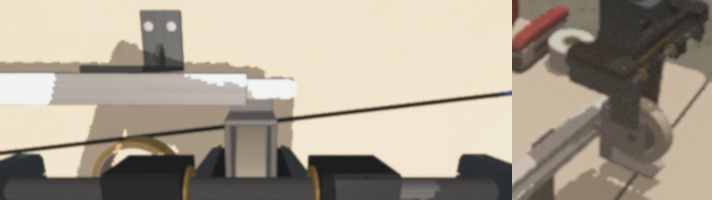

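The glide is in the channel, with its block centred to 0.2 mm and its height right. I slide it on.

{"op": "send_rows", "data": {
  "rows": [
    [-1,[0,-0.4,0],[0,0,0]],
    [-1,[0,-0.9,0],[0,0,0]],
    [-1,[0,-1.4,0],[0,0,0]],
    [-1,[0,-1.9,0],[0,0,0]],
    [-1,[0,-2.4,0],[0,0,0]],
    [-1,[0,-2.9,0],[0,0,0]],
    [-1,[0,-3.4,0],[0,0,0]],
    [-1,[0,-3.9,0],[0,0,0]],
    [-1,[0,-4.3,0],[0,0,0]],
    [-1,[0,-4.5,0],[0,0,0]],
    [-1,[0,-4.5,0],[0,0,0]]
  ]
}}

```text
time: 7.07
tcp_pos: [492.4, -144.9, 91.8]
eef_rot: [[0.993, -0.119, -0.0], [-0.119, -0.993, -0.0], [-0.0, 0.0, -1.0]]
contact_force: [0.2, -0.2, -0.7]
width: 0.349
gripper_force: 25.0
```

{"op": "send_rows", "data": {
  "rows": [
    [-1,[0.01,-0.4,0],[0,0,0]],
    [-1,[0.01,-0.9,0],[0,0,0]],
    [-1,[0.01,-1.4,0],[0,0,0]],
    [-1,[0.01,-1.9,0],[0,0,0]],
    [-1,[0.01,-2.4,0],[0,0,0]],
    [-1,[0.01,-2.9,0],[0,0,0]],
    [-1,[0.01,-3.3,0],[0,0,0]],
    [-1,[0.01,-3.7,0],[0,0,0]],
    [-1,[0.01,-4,0],[0,0,0]],
    [-1,[0.01,-4,0],[0,0,0]]
  ]
}}

```text
time: 7.9
tcp_pos: [497.3, -105.1, 91.8]
eef_rot: [[0.993, -0.119, -0.0], [-0.119, -0.993, 0.0], [-0.0, -0.0, -1.0]]
contact_force: [1.1, 0.4, -1.4]
width: 0.347
gripper_force: 25.0
```

{"op": "send_rows", "data": {
  "rows": [
    [-1,[0,-0.3,0],[0,0,0]],
    [-1,[0,-0.6,0],[0,0,0]],
    [-1,[0,-0.9,0],[0,0,0]],
    [-1,[0,-1.2,0],[0,0,0]],
    [-1,[0,-1.5,0],[0,0,0]],
    [-1,[0,-1.5,0],[0,0,0]]
  ]
}}

```text
time: 8.4
tcp_pos: [499.1, -90.2, 91.8]
eef_rot: [[0.993, -0.119, -0.0], [-0.119, -0.993, 0.0], [-0.0, -0.0, -1.0]]
contact_force: [-0.4, 0.2, -1.8]
width: 0.35
gripper_force: 25.0
```

```bash
python3 - <<'E'
from h import *
f=dict(np.load('side2.npz'));x=f['pixels'][170:305,110:280]
cv2.imwrite('pics/s4.png',cv2.resize(x,None,fx=4,fy=4,interpolation=2)[...,::-1])
go((0,0,0),-.12)
E
```

```text
t 8.4 tcp [499.1 -90.2  91.8] F [-0.4  0.2 -1.8] w 0.3499572081169414 24.956784546375275
shift cm [-50.63   -3.014   9.185] turn [-0.01  0.    0.04]
```

View pics/s4.png

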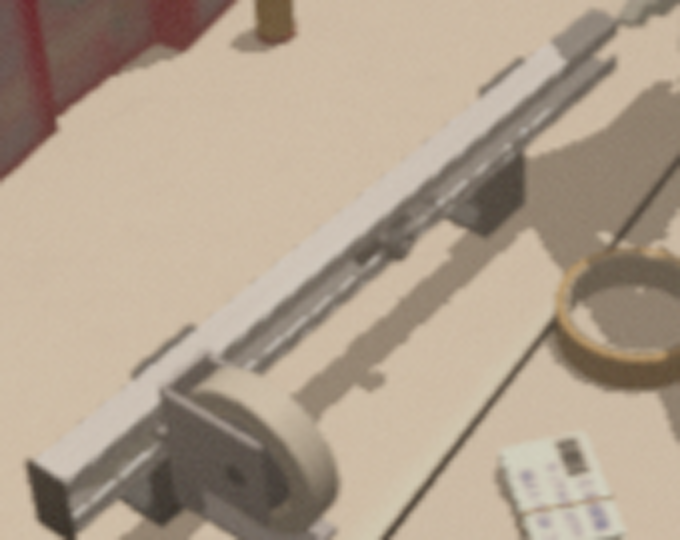

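The side crop shows the screw head in the slot at (400,243), about 215 mm in from the mouth. The tongue tip is at about 156 mm, so the steps get small from here.

{"op": "send_rows", "data": {
  "rows": [
    [-1,[0,-0.2,0],[0,0,0]],
    [-1,[0,-0.4,0],[0,0,0]],
    [-1,[0,-0.6,0],[0,0,0]],
    [-1,[0,-0.8,0],[0,0,0]],
    [-1,[0,-0.8,0],[0,0,0]]
  ]
}}

```text
time: 8.82
tcp_pos: [500.1, -82.5, 91.9]
eef_rot: [[0.993, -0.119, 0.0], [-0.119, -0.993, 0.0], [0.0, -0.0, -1.0]]
contact_force: [0.2, -0.3, -0.9]
width: 0.349
gripper_force: 25.0
```

{"op": "send_rows", "data": {
  "rows": [
    [-1,[0,-0.1,0],[0,0,0]],
    [-1,[0,-0.2,0],[0,0,0]],
    [-1,[0,-0.3,0],[0,0,0]],
    [-1,[0,-0.3,0],[0,0,0]]
  ]
}}

```text
time: 9.15
tcp_pos: [500.4, -79.7, 91.8]
eef_rot: [[0.993, -0.119, 0.0], [-0.119, -0.993, -0.0], [0.0, -0.0, -1.0]]
contact_force: [0.7, -0.2, -1.6]
width: 0.347
gripper_force: 25.0
```

{"op": "send_rows", "data": {
  "rows": [
    [-1,[0,-0.1,0],[0,0,0]],
    [-1,[0,-0.2,0],[0,0,0]],
    [-1,[0,-0.3,0],[0,0,0]],
    [-1,[0,-0.3,0],[0,0,0]]
  ]
}}

```text
time: 9.48
tcp_pos: [500.7, -76.7, 91.9]
eef_rot: [[0.993, -0.119, 0.0], [-0.119, -0.993, 0.0], [0.0, -0.0, -1.0]]
contact_force: [0.2, 0.0, -2.0]
width: 0.353
gripper_force: 25.0
```

{"op": "send_rows", "data": {
  "rows": [
    [-1,[0,-0.1,0],[0,0,0]],
    [-1,[0,-0.2,0],[0,0,0]],
    [-1,[0,-0.2,0],[0,0,0]]
  ]
}}

```text
time: 9.73
tcp_pos: [501.0, -74.7, 91.8]
eef_rot: [[0.993, -0.119, 0.0], [-0.119, -0.993, -0.0], [0.0, 0.0, -1.0]]
contact_force: [0.6, -0.5, -1.9]
width: 0.348
gripper_force: 25.0
```

{"op": "send_rows", "data": {
  "rows": [
    [-1,[0,-0.1,0],[0,0,0]],
    [-1,[0,-0.2,0],[0,0,0]],
    [-1,[0,-0.2,0],[0,0,0]]
  ]
}}

```text
time: 9.98
tcp_pos: [501.2, -72.7, 91.8]
eef_rot: [[0.993, -0.119, 0.0], [-0.119, -0.993, 0.0], [0.0, -0.0, -1.0]]
contact_force: [-0.1, -0.2, -1.6]
width: 0.347
gripper_force: 25.0
```

{"op": "send_rows", "data": {
  "rows": [
    [-1,[0,-0.1,0],[0,0,0]],
    [-1,[0,-0.2,0],[0,0,0]],
    [-1,[0,-0.2,0],[0,0,0]]
  ]
}}

```text
time: 10.23
tcp_pos: [501.5, -70.7, 91.8]
eef_rot: [[0.993, -0.119, 0.0], [-0.119, -0.993, -0.0], [0.0, 0.0, -1.0]]
contact_force: [0.7, -0.3, -1.6]
width: 0.35
gripper_force: 25.0
```

{"op": "send_rows", "data": {
  "rows": [
    [-1,[0,-0.1,0],[0,0,0]],
    [-1,[0,-0.2,0],[0,0,0]],
    [-1,[0,-0.2,0],[0,0,0]]
  ]
}}

```text
time: 10.48
tcp_pos: [501.8, -68.8, 91.9]
eef_rot: [[0.993, -0.119, 0.0], [-0.119, -0.993, -0.0], [0.0, 0.0, -1.0]]
contact_force: [-0.1, -0.5, -1.9]
width: 0.349
gripper_force: 25.0
```

{"op": "send_rows", "data": {
  "rows": [
    [-1,[0,-0.1,0],[0,0,0]],
    [-1,[0,-0.2,0],[0,0,0]],
    [-1,[0,-0.2,0],[0,0,0]]
  ]
}}

```text
time: 10.73
tcp_pos: [502.2, -67.6, 92.1]
eef_rot: [[0.993, -0.119, 0.001], [-0.119, -0.993, -0.001], [0.001, 0.001, -1.0]]
contact_force: [-1.6, -4.0, -0.5]
width: 0.347
gripper_force: 25.0
```

{"op": "send_rows", "data": {
  "rows": [
    [-1,[0,-0.05,0],[0,0,0]],
    [-1,[0,-0.1,0],[0,0,0]],
    [-1,[0,-0.1,0],[0,0,0]]
  ]
}}

```text
time: 10.98
tcp_pos: [502.2, -66.8, 91.9]
eef_rot: [[0.993, -0.12, 0.0], [-0.12, -0.993, -0.002], [0.001, 0.002, -1.0]]
contact_force: [-0.3, -5.0, 0.0]
width: 0.347
gripper_force: 25.0
```

{"op": "send_rows", "data": {
  "rows": [
    [-1,[0,-0.05,0],[0,0,0]],
    [-1,[0,-0.1,0],[0,0,0]],
    [-1,[0,-0.1,0],[0,0,0]]
  ]
}}

```text
time: 11.23
tcp_pos: [502.1, -66.2, 91.8]
eef_rot: [[0.993, -0.12, -0.0], [-0.12, -0.993, -0.002], [0.0, 0.002, -1.0]]
contact_force: [-0.9, -5.8, -1.4]
width: 0.349
gripper_force: 25.0
```

{"op": "send_rows", "data": {
  "rows": [
    [-1,[0,-0.05,0],[0,0,0]],
    [-1,[0,-0.1,0],[0,0,0]],
    [-1,[0,-0.1,0],[0,0,0]]
  ]
}}

```text
time: 11.48
tcp_pos: [502.0, -65.5, 91.6]
eef_rot: [[0.993, -0.119, -0.001], [-0.119, -0.993, -0.003], [-0.0, 0.003, -1.0]]
contact_force: [-0.7, -7.3, -1.2]
width: 0.347
gripper_force: 25.0
```

{"op": "send_rows", "data": {
  "rows": [
    [-1,[0,-0.05,0],[0,0,0]],
    [-1,[0,-0.1,0],[0,0,0]],
    [-1,[0,-0.1,0],[0,0,0]]
  ]
}}

```text
time: 11.73
tcp_pos: [501.9, -64.6, 91.6]
eef_rot: [[0.993, -0.119, -0.001], [-0.119, -0.993, -0.003], [-0.001, 0.003, -1.0]]
contact_force: [-0.9, -7.1, -1.8]
width: 0.345
gripper_force: 25.0
```

{"op": "send_rows", "data": {
  "rows": [
    [-1,[0,-0.05,0],[0,0,0]],
    [-1,[0,-0.1,0],[0,0,0]],
    [-1,[0,-0.1,0],[0,0,0]]
  ]
}}

```text
time: 11.98
tcp_pos: [502.0, -63.6, 91.5]
eef_rot: [[0.993, -0.119, -0.001], [-0.119, -0.993, -0.003], [-0.001, 0.003, -1.0]]
contact_force: [-0.4, -7.1, -2.1]
width: 0.352
gripper_force: 25.0
```

{"op": "send_rows", "data": {
  "rows": [
    [-1,[0,-0.05,0],[0,0,0]],
    [-1,[0,-0.1,0],[0,0,0]],
    [-1,[0,-0.1,0],[0,0,0]]
  ]
}}

```text
time: 12.23
tcp_pos: [502.2, -60.9, 91.5]
eef_rot: [[0.993, -0.12, -0.001], [-0.12, -0.993, 0.0], [-0.001, -0.0, -1.0]]
contact_force: [-0.1, -1.7, -2.2]
width: 0.349
gripper_force: 25.0
```

Past the crest of the rollers, so I push on until it comes up firm.

{"op": "send_rows", "data": {
  "rows": [
    [-1,[0,-0.05,0],[0,0,0]],
    [-1,[0,-0.1,0],[0,0,0]],
    [-1,[0,-0.1,0],[0,0,0]]
  ]
}}

```text
time: 12.48
tcp_pos: [502.6, -59.0, 91.7]
eef_rot: [[0.993, -0.12, -0.0], [-0.12, -0.993, 0.002], [-0.001, -0.002, -1.0]]
contact_force: [-0.3, 0.5, -1.4]
width: 0.349
gripper_force: 25.0
```

{"op": "send_rows", "data": {
  "rows": [
    [-1,[0,-0.05,0],[0,0,0]],
    [-1,[0,-0.1,0],[0,0,0]],
    [-1,[0,-0.1,0],[0,0,0]]
  ]
}}

```text
time: 12.73
tcp_pos: [502.7, -58.8, 91.8]
eef_rot: [[0.993, -0.119, -0.0], [-0.119, -0.993, 0.0], [-0.0, -0.0, -1.0]]
contact_force: [-1.1, -0.1, -1.8]
width: 0.351
gripper_force: 25.0
```

{"op": "send_rows", "data": {
  "rows": [
    [-1,[0,-0.05,0],[0,0,0]],
    [-1,[0,-0.1,0],[0,0,0]],
    [-1,[0,-0.1,0],[0,0,0]]
  ]
}}

```text
time: 12.98
tcp_pos: [502.8, -57.9, 91.8]
eef_rot: [[0.993, -0.12, -0.0], [-0.12, -0.993, 0.0], [-0.0, 0.0, -1.0]]
contact_force: [-0.8, -0.9, -1.8]
width: 0.345
gripper_force: 25.0
```

{"op": "send_rows", "data": {
  "rows": [
    [-1,[0,-0.05,0],[0,0,0]],
    [-1,[0,-0.1,0],[0,0,0]],
    [-1,[0,-0.1,0],[0,0,0]]
  ]
}}

```text
time: 13.23
tcp_pos: [503.0, -56.7, 91.8]
eef_rot: [[0.993, -0.12, -0.0], [-0.12, -0.993, 0.0], [-0.0, -0.0, -1.0]]
contact_force: [-1.3, 0.1, -1.7]
width: 0.35
gripper_force: 25.0
```

{"op": "send_rows", "data": {
  "rows": [
    [-1,[0,-0.05,0],[0,0,0]],
    [-1,[0,-0.1,0],[0,0,0]],
    [-1,[0,-0.1,0],[0,0,0]]
  ]
}}

```text
time: 13.48
tcp_pos: [503.1, -55.9, 91.8]
eef_rot: [[0.993, -0.119, -0.0], [-0.119, -0.993, 0.0], [-0.0, -0.0, -1.0]]
contact_force: [-1.1, 0.1, -0.8]
width: 0.349
gripper_force: 25.0
```

{"op": "send_rows", "data": {
  "rows": [
    [-1,[0,-0.05,0],[0,0,0]],
    [-1,[0,-0.1,0],[0,0,0]],
    [-1,[0,-0.1,0],[0,0,0]]
  ]
}}

```text
time: 13.73
tcp_pos: [503.2, -55.4, 91.9]
eef_rot: [[0.993, -0.119, -0.0], [-0.119, -0.993, -0.001], [-0.0, 0.001, -1.0]]
contact_force: [-2.7, -1.7, -0.4]
width: 0.351
gripper_force: 25.0
```

{"op": "send_rows", "data": {
  "rows": [
    [-1,[0,-0.05,0],[0,0,0]],
    [-1,[0,-0.1,0],[0,0,0]],
    [-1,[0,-0.1,0],[0,0,0]]
  ]
}}

```text
time: 13.98
tcp_pos: [503.5, -54.7, 92.0]
eef_rot: [[0.993, -0.119, 0.0], [-0.119, -0.993, -0.001], [0.0, 0.001, -1.0]]
contact_force: [-2.1, -4.0, 0.1]
width: 0.348
gripper_force: 25.0
```

{"op": "send_rows", "data": {
  "rows": [
    [-1,[0,-0.05,0],[0,0,0]],
    [-1,[0,-0.1,0],[0,0,0]],
    [-1,[0,-0.1,0],[0,0,0]]
  ]
}}

```text
time: 14.23
tcp_pos: [503.5, -54.3, 92.0]
eef_rot: [[0.993, -0.119, 0.0], [-0.119, -0.993, -0.003], [0.0, 0.003, -1.0]]
contact_force: [-2.5, -6.4, 1.0]
width: 0.353
gripper_force: 25.0
```

{"op": "send_rows", "data": {
  "rows": [
    [-1,[0,-0.05,0],[0,0,0]],
    [-1,[0,-0.1,0],[0,0,0]],
    [-1,[0,-0.1,0],[0,0,0]]
  ]
}}

```text
time: 14.48
tcp_pos: [503.7, -53.9, 92.0]
eef_rot: [[0.993, -0.119, 0.0], [-0.119, -0.993, -0.003], [0.0, 0.003, -1.0]]
contact_force: [-3.2, -8.3, -0.7]
width: 0.351
gripper_force: 25.0
```

{"op": "send_rows", "data": {
  "rows": [
    [-1,[0,-0.05,0],[0,0,0]],
    [-1,[0,-0.1,0],[0,0,0]],
    [-1,[0,-0.1,0],[0,0,0]]
  ]
}}

```text
time: 14.73
tcp_pos: [503.7, -53.1, 92.0]
eef_rot: [[0.993, -0.119, -0.0], [-0.119, -0.993, -0.004], [0.0, 0.004, -1.0]]
contact_force: [-2.7, -9.1, 0.7]
width: 0.35
gripper_force: 25.0
```

{"op": "send_rows", "data": {
  "rows": [
    [-1,[0,-0.05,0],[0,0,0]],
    [-1,[0,-0.1,0],[0,0,0]],
    [-1,[0,-0.1,0],[0,0,0]]
  ]
}}

```text
time: 14.98
tcp_pos: [503.8, -52.4, 92.1]
eef_rot: [[0.993, -0.119, -0.0], [-0.119, -0.993, -0.004], [0.0, 0.004, -1.0]]
contact_force: [-4.1, -9.3, 0.4]
width: 0.345
gripper_force: 25.0
```

{"op": "send_rows", "data": {
  "rows": [
    [-1,[0,-0.05,0],[0,0,0]],
    [-1,[0,-0.1,0],[0,0,0]],
    [-1,[0,-0.1,0],[0,0,0]]
  ]
}}

```text
time: 15.23
tcp_pos: [503.9, -51.7, 92.1]
eef_rot: [[0.993, -0.119, -0.0], [-0.119, -0.993, -0.005], [0.0, 0.005, -1.0]]
contact_force: [-3.5, -10.0, 1.4]
width: 0.35
gripper_force: 25.0
```

{"op": "send_rows", "data": {
  "rows": [
    [-1,[0,-0.05,0],[0,0,0]],
    [-1,[0,-0.1,0],[0,0,0]],
    [-1,[0,-0.1,0],[0,0,0]]
  ]
}}

```text
time: 15.48
tcp_pos: [503.8, -51.5, 92.0]
eef_rot: [[0.993, -0.119, -0.001], [-0.119, -0.993, -0.006], [0.0, 0.006, -1.0]]
contact_force: [-4.4, -13.2, 1.0]
width: 0.349
gripper_force: 25.1
```

{"op": "send_rows", "data": {
  "rows": [
    [-1,[0,-0.05,0],[0,0,0]],
    [-1,[0,-0.1,0],[0,0,0]],
    [-1,[0,-0.1,0],[0,0,0]]
  ]
}}

```text
time: 15.73
tcp_pos: [503.8, -51.3, 92.2]
eef_rot: [[0.993, -0.119, -0.001], [-0.119, -0.993, -0.008], [0.0, 0.008, -1.0]]
contact_force: [-4.5, -15.5, 2.1]
width: 0.35
gripper_force: 25.1
```

Firm at 16 N, so I relieve the push and then open.

{"op": "send_rows", "data": {
  "rows": [
    [-1,[0,0.1,0],[0,0,0]],
    [-1,[0,0.2,0],[0,0,0]],
    [-1,[0,0.3,0],[0,0,0]],
    [-1,[0,0.4,0],[0,0,0]],
    [-1,[0,0.4,0],[0,0,0]]
  ]
}}

```text
time: 16.15
tcp_pos: [503.7, -53.2, 91.9]
eef_rot: [[0.993, -0.12, -0.0], [-0.12, -0.993, -0.004], [0.0, 0.004, -1.0]]
contact_force: [-3.0, -7.7, 1.0]
width: 0.347
gripper_force: 25.0
```

{"op": "send_rows", "data": {
  "rows": [
    [-1,[0,0.1,0],[0,0,0]],
    [-1,[0,0.15,0],[0,0,0]],
    [-1,[0,0.15,0],[0,0,0]]
  ]
}}

```text
time: 16.4
tcp_pos: [503.7, -54.0, 91.9]
eef_rot: [[0.993, -0.12, 0.0], [-0.12, -0.993, -0.002], [0.0, 0.002, -1.0]]
contact_force: [-2.5, -7.1, -0.7]
width: 0.35
gripper_force: 25.0
```

{"op": "send_rows", "data": {
  "rows": [
    [0,[0,0.15,0],[0,0,0]],
    [0.6,[0,0.2,0],[0,0,0]],
    [0.8,[0,0.2,0],[0,0,0]],
    [0.8,[0,0.2,0],[0,0,0]],
    [0.8,[0,0.2,0],[0,0,0]],
    [0.8,[0,0.2,0],[0,0,0]],
    [0.8,[0,0.2,0],[0,0,0]]
  ]
}}

```text
time: 16.98
tcp_pos: [503.6, -54.4, 91.9]
eef_rot: [[0.993, -0.119, 0.0], [-0.119, -0.993, 0.0], [0.0, -0.0, -1.0]]
contact_force: [-0.7, 0.6, -0.5]
width: 0.831
gripper_force: 0.0
```

```bash
python3 - <<'E'
from h import *
f=grab('side');g=grab('wrist')
go((500,-55,230),-.12)
cv2.imwrite('pics/s5.png',np.hstack([cv2.resize(f['pixels'][130:290,120:290],(425,400),interpolation=2),g['pixels'][:,:][::1,::1][:384,:375] if 0 else cv2.resize(g['pixels'],(375,400))])[...,::-1])
E
```

```text
t 17.0833 tcp [503.5 -54.4  91.9] F [-0.3 -0.6 -0.3] w 0.8925636156819311 0.0
shift cm [ -0.338   0.099 -13.814] turn [-0.   -0.01  0.01]
```

View pics/s5.png

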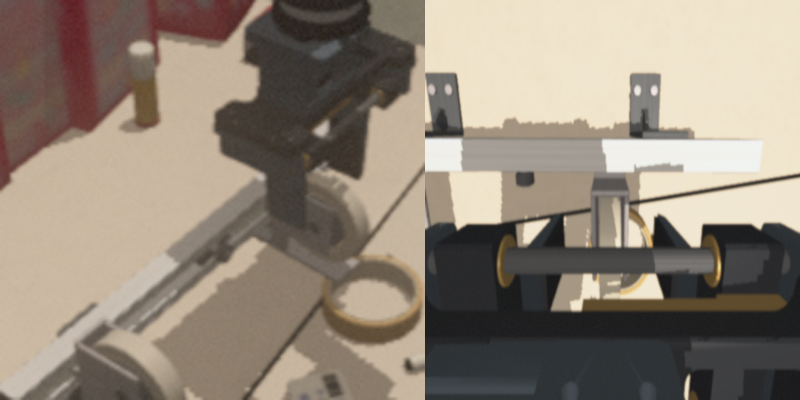

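The carrier hangs free between the open fingers, with its cheeks at (610,230) in the right panel. I raise the hand and check where it sits.

{"op": "send_rows", "data": {
  "rows": [
    [0.8,[0,0,-1],[0,0,0]],
    [0.8,[0,0,-3],[0,0,0]],
    [0.8,[0,0,-5.5],[0,0,0]],
    [0.8,[0,0,-8],[0,0,0]],
    [0.8,[0,0,-10.5],[0,0,0]],
    [0.8,[0,0,-12.5],[0,0,0]],
    [0.8,[0,0,-13.5],[0,0,0]],
    [0.8,[0,0,-14],[0,0,0]],
    [0.8,[0,0,-14],[0,0,0]]
  ]
}}

```text
time: 17.83
tcp_pos: [503.7, -54.6, 232.7]
eef_rot: [[0.993, -0.12, 0.002], [-0.12, -0.993, -0.0], [0.002, 0.0, -1.0]]
contact_force: [-0.3, 0.0, -0.8]
width: 0.898
gripper_force: 0.0
```

```bash
python3 - <<'E'
from h import *
yaw=-.12; ex=np.array([np.cos(yaw),np.sin(yaw)]);ey=np.array([-ex[1],ex[0]])
tg=np.array([503.5,-54.])-[539,-191.5];print('grip y at TCP',tg@ey)
f=grab('wrist');P=cloud(f);P=P[f['range_z']>0]
q=P[:,:2]-[539,-191.5];X=q@ex;Y=q@ey
m=(P[:,2]>112)&(P[:,2]<140)&(X<-12)&(X>-85)&(Y>60)&(Y<200)
print(m.sum(),'cheek/roll y',np.percentile(Y[m],[1,99]),'ztop',np.percentile(P[m,2],99.5))
for a in range(-60,-10,10):
    k=m&(X>a)&(X<a+10)
    if k.sum()>10:print(a,np.percentile(Y[k],[2,98]).round(1),np.median(P[k,2]).round(1))
save(f,'w6.png')
E
```

```text
grip y at TCP 132.26140407114997
1445 cheek/roll y [117.78246497 149.1924143 ] ztop 138.99092082765227
-60 [118.6 148.4] 137.3
-50 [117.6 148.3] 134.7
-40 [117.8 149.3] 128.2
-30 [118.  149.1] 123.5
-20 [118.4 148.7] 127.2
```

View pics/w6.png

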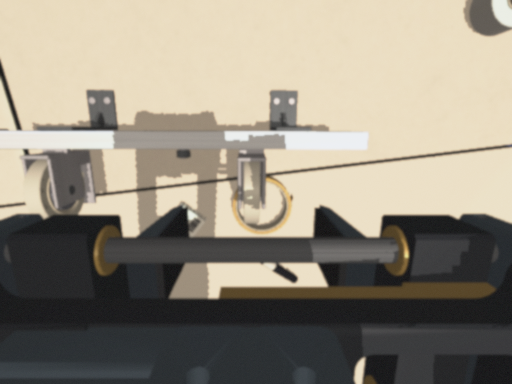

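The carrier (252,180) hangs level at rail y −87, about 3 mm beyond first plunger contact, so it is caught. The bystanders are untouched.

```bash
python3 -c "
from station import *
print(job_done())"
```

```text
the job is handed in; nothing more can be done
None
```

The carrier is threaded into the rail, pushed home at about 16 N past the rollers, released and hanging by itself; I handed the job in at about 18 s but got no verdict back, and that it is caught is judged from its position, as the plunger value was not readable.

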